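# Sweep the stoppers into the tray

### The job

Clear up after the gas lesson: with your fingers, sweep the three red-brown rubber stoppers along the green bench into the low three-sided aluminium tray, through its open side, until each is completely inside. Slide them, do not pick any up, and leave the bottle, weight, crucible, gas jars and beaker standing where they are.

Things in the scene. Friction and masses are not known exactly. Their poses are not given: they have to be found in the camera images.
- tray: low scoop tray of bare aluminium sheet, fixed to the bench: inside 110 mm (its x) by 220 mm (its y); walls 30 mm high, 4 mm thick at the back (+x) and both sides (+y, -y). The whole -x side, roughly towards the robot, is open, without a lip: floor flush with the bench. Origin: centre of the inside, at bench level; mouth at x = -55 mm, back wall at x = +55 mm of its frame
- stopper_large: largest red-brown rubber stopper, a tapered round plug standing on its wide end: 36 mm across at the foot, 30 mm at the top, 30 mm high, about 34 g (varies by a third). Origin: centre of the wide foot, on the bench; z up. Slides flat when pushed low, within about 10 mm of the bench
- stopper_medium: middle red-brown rubber stopper, a tapered round plug standing on its wide end: 32 mm across at the foot, 26 mm at the top, 28 mm high, about 26 g (varies by a third). Origin: centre of the wide foot, on the bench; z up. Slides flat when pushed low, within about 10 mm of the bench
- stopper_small: smallest red-brown rubber stopper, a tapered round plug standing on its wide end: 28 mm across at the foot, 22 mm at the top, 25 mm high, about 19 g (varies by a third). Origin: centre of the wide foot, on the bench; z up. Slides flat when pushed low, within about 10 mm of the bench
- vial: small amber glass bottle with a white cap, 30 mm diameter, 62 mm high, loose, in one row with the stoppers in front of the tray (leave alone). Row places are about 75 mm apart, in any order. Origin: centre of the underside
- weight: knobbed steel balance weight, 32 mm diameter, 48 mm high, loose, beside the tray (leave alone). Origin: centre of the underside
- crucible: white porcelain crucible, open cup, 44 mm across the rim, 36 mm high, loose, on the tray's other side (leave alone). Origin: centre of the underside
- gas_jar_a: glass gas jar, 72 mm diameter, covered by a 65 mm square glass plate, 124 mm high in all, loose, well out to the left of the work as the robot sees it (leave alone). Origin: centre of the underside
- gas_jar_b: glass gas jar of the same kind, on the right (leave alone). Origin: centre of the underside
- beaker: glass beaker, 68 mm diameter, 85 mm high, loose, behind the tray (leave alone). Origin: centre of the underside

How it is judged:
By the outcome, as a careful person would: the job done as asked, in the order asked, and still so for the second after the job is handed in, with the robot touching nothing.
It also fails if it takes over 67 s, if anything falls off the work surface, if the arm or the gripper's body presses on something with over 40 N, if the wrist force passes 120 N, or if a joint passes its speed limit or range.

### The arm

A 7-joint arm with a two-finger parallel gripper is mounted at the origin on the work surface. World frame = base frame: x ahead of the robot, y to its left, z up, the work surface at z = 0. Lengths are in m, angles in rad, forces in N, time in s.
With the tool pointing down it reaches from about 0.375 to 0.925 m from the base axis. Payload 3.1 kg.
Tool frame: the origin (TCP) lies on the centre line of the jaws, within the pads' length; the fingertips stand 14 mm ahead of it and the grasp point (between the pads) lies 5 mm behind it; z points along the fingers, y is the line along which they close (so a half turn about z gives the same grasp; the last joint's range is limited). The gripper opens to 85 mm and grips with 20 to 120 N. Pads are 22 mm wide; open, the fingers measure 114 mm over their backs; the gripper's body (76 mm by 85 mm) begins 54 mm behind the grasp point. The pads swing forward as they close: fully open they stand 13 mm farther back than shut.
Start: joints at [1.222, 0.383, 0.044, 1.598, -0.018, 1.161, -0.05], TCP at [0.161, -0.63, 0.245] pointing down, gripper open.
Joint ranges: [-2.61, 2.61], [-0.41, 2.15], [-1.48, 1.57], [0, 2.5], [-1.57, 4.71], [0.05, 1.97], [-2.85, 2.85]. Speed limits (rad/s): [2.79, 2.79, 3.14, 3.14, 3.14, 3.14, 3.14].

### API

Orientations are given as a unit quaternion [x, y, z, w].
In Python, from bench import ctrl gives the robot as it stands. Calls block until the motion is done:
- ctrl.move_ptp(position, orientation): joint-space move of the TCP to a pose.
- ctrl.movel(position, orientation=None, speed=0.15): straight line of the TCP; orientation=None keeps the orientation; speed is the mean speed in m/s.
- ctrl.move_j(angles): joint-space move.
- ctrl.move_gripper(opening, effort=None): finger opening in m; effort is the grip in N (None keeps the last); returns when the fingers have stopped.
- ctrl.pause(seconds).
- ctrl.inverse_kinematics(position, orientation): joint angles nearest the present ones, or None.
- ctrl.read_camera(name): name is "scene" or "top" or "wrist"; returns (picture, depth): 384x512x3 uint8, red, green, blue; 384x512 float32, m along the optical axis (not along the pixel's ray), 0 where there is no reading.
- ctrl.camera_params(name): a dict with "K" (3x3 intrinsics, pixels), "dist_coeffs" ([k1, k2, p1, p2, k3] as OpenCV has them; the pictures are not rectified), "camera_from_world" (4x4, takes a point from world to camera coordinates). Camera axes: x right, y down, z forward; pixel columns grow to the right and rows downward; lengths in m; the calibration is good to about 2 mm. A picture is of the moment at which its call begins: read the wrist's pose just before it. camera_params takes no time and is no camera call; for the wrist camera it gives the pose at the moment of the call.
A pose or a line that the arm cannot do raises ctrl.MotionError and nothing moves.
- ctrl.sign_off(): hands the job in; it is judged then, once.
Trained networks look in the newest picture that a camera, given by its name, has taken for a name from the list of things; names that differ only in an ending like _2 or _b are one class to them, and where a whole thing is asked for, a point or a joint stands for the part that bears it (a point fixed in the world has none). Each returns a list of dicts, best first, with "score" (0 to 1); they miss things now and then, are a little off and sometimes report something else, mostly with a low value. They report only what shows in the picture. A call takes as long as a camera call.
- ctrl.look_for(camera, name): "rect" ([left, top, right, bottom] in pixels, round what is visible of it).
- ctrl.outline_of(camera, name): "region" (384x512 bool, what is visible of it) and "rect" ([left, top, right, bottom] in pixels, round what is visible of it).
Readings, each from a call of its own:
- ctrl.read_time_s(): time.
- ctrl.read_qpos(): joint angles.
- ctrl.read_joint_vel(): joint speeds.
- ctrl.read_effort(): joint torques, N m.
- ctrl.read_eef_pos(): TCP position.
- ctrl.read_tcp_rot(): TCP orientation.
- ctrl.read_ft_force(): force on the tool from outside, world axes, zero at the start.
- ctrl.read_ft_torque(): the same for the moment, N m.
- ctrl.read_finger_gap(): finger opening in m.
- ctrl.read_grasp_force(): force on a finger pad.
Only numpy, scipy, OpenCV 4.12 (cv2) and the standard library are available. Lean on these libraries where they do the work, as an engineer would, in place of code of your own. Each camera call takes 0.05 s, during which the arm holds its last target. There are 200 camera calls.

## Working session

There is one attempt and no reset: what is moved stays moved. The work goes in short steps, each a Python script; the robot and the scene stay as the last script left them, time stands still between calls to the robot, and variables do not carry over. Pictures are saved under pics/ and viewed, at most 10 in all, crops included, and the job is handed in when it is done.

```bash
mkdir -p pics; ls; python3 - <<'E'
from bench import ctrl
import cv2
for c in ("scene","top"):
    p,d=ctrl.read_camera(c); cv2.imwrite(f"pics/{c}0.png",p[:,:,::-1])
    print(c,ctrl.camera_params(c))
print(ctrl.read_time_s(),ctrl.read_tcp_rot())
E
```

```text
bench.py
pics
scene {'K': array([[413.70749872,   0.        , 262.27916573],
       [  0.        , 413.70749872, 189.09417423],
       [  0.        ,   0.        ,   1.        ]]), 'dist_coeffs': array([0.02190993, 0.        , 0.        , 0.        , 0.        ]), 'camera_from_world': array([[ 0.86982478,  0.49302844,  0.01810536, -0.53520955],
       [ 0.39001327, -0.66467871, -0.63725337, -0.2077467 ],
       [-0.30214979,  0.5613601 , -0.77044165,  1.33276882],
       [ 0.        ,  0.        ,  0.        ,  1.        ]])}
top {'K': array([[374.7429028 ,   0.        , 258.19663966],
       [  0.        , 374.7429028 , 192.76956784],
       [  0.        ,   0.        ,   1.        ]]), 'dist_coeffs': array([-0.01589218,  0.        ,  0.        ,  0.        ,  0.        ]), 'camera_from_world': array([[-0.00882289, -0.99982231, -0.01665825,  0.01819363],
       [-0.98889098,  0.01119596, -0.14822037,  0.62471079],
       [ 0.14838053,  0.01516546, -0.98881405,  1.01332663],
       [ 0.        ,  0.        ,  0.        ,  1.        ]])}
0.1 [ 9.92142374e-01  1.25108049e-01 -1.99533014e-04 -1.20286603e-03]
```

View pics/top0.png

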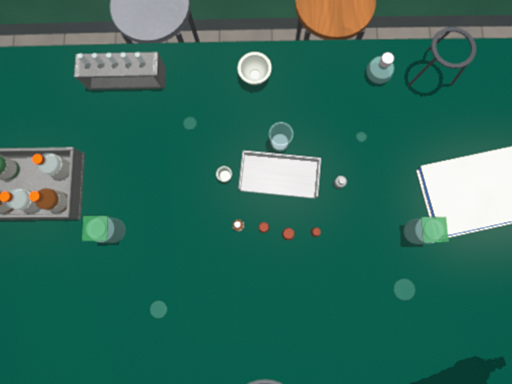

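View pics/scene0.png

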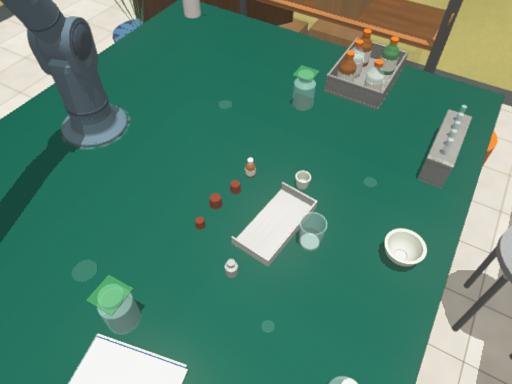

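Top view: tray at about (280,175), mouth facing the robot. The row is vial (238,225), medium (264,227), large (289,234), small (316,232). The beaker at (281,136) is close behind the tray.

```bash
cat > h.py <<'E'
from bench import ctrl
import cv2, numpy as np
def world(cam, uv, z=None, depth=None):
    """pixels -> world, on the plane z or at the given depths"""
    P=ctrl.camera_params(cam); T=np.linalg.inv(P["camera_from_world"])
    r=cv2.undistortPoints(np.float64(uv).reshape(-1,1,2),P["K"],P["dist_coeffs"])[:,0]
    d=np.c_[r,np.ones(len(r))]@T[:3,:3].T; o=T[:3,3]
    s=(z-o[2])/d[:,2] if depth is None else depth
    return o+d*np.reshape(s,(-1,1))
E
python3 - <<'E'
from h import *
H=dict(stopper_large=.03,stopper_medium=.028,stopper_small=.025,vial=.062,weight=.048,crucible=.036,beaker=.085,gas_jar_a=.124,tray=.03)
for cam in("top","scene"):
    _,D=ctrl.read_camera(cam)
    for n,h in H.items():
        for o in ctrl.outline_of(cam,n)[:3]:
            if o["score"]<.3: continue
            v,u=np.nonzero(o["region"]); c=np.c_[u,v]
            w=world(cam,c,depth=D[v,u]); w=w[D[v,u]>0]
            print(cam,n,round(o["score"],2),len(u),c.mean(0).round(1),"midplane",world(cam,[c.mean(0)],h/2)[0].round(4),
              "depth min",w.min(0).round(3),"max",w.max(0).round(3))
            if n=="tray":
                print(" outer rect",cv2.minAreaRect(np.float32(w[w[:,2]<.04][:,:2])))
                f=w[abs(w[:,2])<.006]; print(" floor",len(f),cv2.minAreaRect(np.float32(f[:,:2])))
E
```

```text
top stopper_large 0.66 117 [288.1 233.3] midplane [ 0.5114 -0.0722  0.015 ] depth min [ 0.495 -0.091 -0.004] max [ 0.527 -0.055  0.033]
top stopper_large 0.42 1089 [426.2 229.9] midplane [ 0.5169 -0.4673  0.015 ] depth min [ 0.479 -0.527 -0.006] max [ 0.556 -0.405  0.127]
top stopper_medium 0.72 1031 [426.1 229.7] midplane [ 0.5174 -0.4674  0.014 ] depth min [ 0.479 -0.476 -0.003] max [ 0.552 -0.405  0.127]
top stopper_medium 0.64 72 [264.1 226.7] midplane [ 0.5308 -0.0037  0.014 ] depth min [ 0.518 -0.015  0.009] max [0.544 0.008 0.03 ]
top vial 0.66 90 [238.1 224.6] midplane [0.5365 0.0699 0.031 ] depth min [0.522 0.056 0.016] max [0.549 0.085 0.062]
top crucible 0.51 192 [224.  173.1] midplane [0.6886 0.1121 0.018 ] depth min [ 0.665  0.09  -0.005] max [0.714 0.136 0.038]
top beaker 0.84 557 [280.7 135.3] midplane [ 0.7935 -0.055   0.0425] depth min [ 0.754 -0.095 -0.005] max [ 0.846 -0.02   0.087]
top gas_jar_a 0.92 1024 [427.  229.8] midplane [ 0.5148 -0.4491  0.062 ] depth min [ 0.479 -0.507  0.001] max [ 0.556 -0.405  0.127]
top gas_jar_a 0.7 1023 [102.5 228.9] midplane [0.526
[... 1429 characters left out ...]
    0.0425] depth min [ 0.754 -0.091 -0.002] max [ 0.819 -0.022  0.086]
scene gas_jar_a 0.97 940 [303.6  88. ] midplane [0.5227 0.4387 0.062 ] depth min [ 0.418  0.396 -0.006] max [0.561 0.647 0.128]
scene gas_jar_a 0.8 1904 [115.9 305.2] midplane [ 0.5085 -0.4443  0.062 ] depth min [ 0.48  -0.481 -0.004] max [ 0.55  -0.412  0.128]
scene tray 0.69 3236 [275.1 225.1] midplane [ 0.6892 -0.0634  0.015 ] depth min [ 0.617 -0.173 -0.006] max [0.759 0.066 0.083]
 outer rect ((0.6837441325187683, -0.052188895642757416), (0.23172037303447723, 0.11902336031198502), 83.29872131347656)
 floor 2539 ((0.683815062046051, -0.05183468759059906), (0.23138104379177094, 0.11889532953500748), 83.10416412353516)
```

```bash
cat >> h.py <<'E'
from scipy.spatial.transform import Rotation as R
C=np.array([.684,-.050]); A=np.deg2rad(-6.4); M=np.array([[np.cos(A),-np.sin(A)],[np.sin(A),np.cos(A)]])
def tw(p): return C+M@np.asarray(p)          # tray -> world
def wt(p): return M.T@(np.asarray(p)[:2]-C)  # world -> tray
def red(cam):
    p,_=ctrl.read_camera(cam); q=p.astype(int)
    m=((q[...,0]>70)&(q[...,0]>2*q[...,1])&(q[...,0]>2*q[...,2])).astype(np.uint8)
    n,_,s,c=cv2.connectedComponentsWithStats(m)
    return p,[(c[i],s[i][4]) for i in range(1,n) if s[i][4]>15]
def pose(xy,a,z): return [*xy,z],(R.from_euler('z',a)*R.from_euler('x',np.pi)).as_quat()
def push(s,t,r,gap=.018,a=None,back=.022,zt=.018):
    """cradle the stopper centred at s (world) between two fingertips and slide it to t"""
    s,t=np.asarray(s),np.asarray(t); d=(t-s)/np.linalg.norm(t-s)
    ang=np.arctan2(d[1],d[0]); off=.011+np.sqrt(r*r-gap*gap/4)
    b=s-d*(off+back); e=t-d*off
    ctrl.move_ptp(*pose(b,ang,.13)); ctrl.movel(*pose(b,ang,zt),speed=.15)
    ctrl.movel(*pose(s-d*(off+.004),ang,zt),speed=.06)
    ctrl.movel(*pose(e,ang,zt),speed=.06)
    print("F",np.round(ctrl.read_ft_force(),2),"gap",ctrl.read_finger_gap())
    ctrl.movel(*pose(e-d*.015,ang,zt),speed=.1); ctrl.movel(*pose(e-d*.015,ang,.13),speed=.2)
E
python3 - <<'E'
from h import *
for cam in("top","scene"):
    for c,n in red(cam)[1]:
        w=world(cam,[c],.013)[0]; print(cam,c.round(1),n,w.round(4),"tray",wt(w).round(4))
for s in([.531,-.004],[.512,-.074],[.515,-.15]):
  for z in(.13,.018): print(ctrl.inverse_kinematics(*pose(np.array(s)-[.05,0],-.1,z)) is not None)
E
```

```text
top [ 40.4 160.1] 16 [0.7365 0.6662 0.013 ] tray [-0.0276  0.7175]
top [  8.4 197.1] 16 [0.6254 0.7544 0.013 ] tray [-0.1479  0.7928]
True
True
True
True
True
True
```

```bash
sed -i 's/(q\[...,0\]>70)&(q\[...,0\]>2\*q\[...,1\])&(q\[...,0\]>2\*q\[...,2\])/(q[...,0]>60)\&(q[...,0]>1.4*q[...,1])\&(q[...,0]>1.4*q[...,2])/' h.py
python3 - <<'E'
from h import *
for cam in("top","scene"):
    p,L=red(cam)
    for c,n in L:
        w=world(cam,[c],.013)[0]
        if .45<w[0]<.6 and -.25<w[1]<.15: print(cam,c.round(1),n,w.round(4),"tray",wt(w).round(4),p[int(c[1]),int(c[0])])
E
```

```text
top [238.8 226.4] 19 [0.5326 0.0691 0.013 ] tray [-0.1638  0.1015] [242 246 253]
top [263.4 226.8] 80 [ 0.5307 -0.0018  0.013 ] tray [-0.1577  0.0308] [183  97  75]
top [288.  233.4] 105 [ 0.5109 -0.072   0.013 ] tray [-0.1696 -0.0412] [183  97  76]
top [315.5 231.5] 60 [ 0.5157 -0.151   0.013 ] tray [-0.156  -0.1192] [185  97  75]
scene [250.  166.7] 38 [0.527  0.0826 0.013 ] tray [-0.1708  0.1142] [194 128  75]
scene [235.  186.7] 102 [ 0.5294 -0.0043  0.013 ] tray [-0.1587  0.0282] [163  84  62]
scene [215.1 200.7] 146 [ 0.5091 -0.074   0.013 ] tray [-0.1711 -0.0434] [173  88  64]
scene [199.8 222.7] 90 [ 0.5152 -0.1547  0.013 ] tray [-0.1561 -0.1228] [171  88  63]
```

```bash
python3 - <<'E'
from h import *
ctrl.move_gripper(.018)
push([.530,-.003],tw([-.005,.050]),.016)
print(ctrl.read_time_s())
push([.510,-.073],tw([-.005,-.015]),.018)
print(ctrl.read_time_s(), ctrl.read_eef_pos())
p,L=red("scene"); cv2.imwrite("pics/s1.png",p[120:300,150:370,::-1].repeat(3,0).repeat(3,1))
for c,n in L:
    w=world("scene",[c],.013)[0]
    if .45<w[0]<.8 and -.25<w[1]<.15: print(c.round(1),n,w.round(4),"tray",wt(w).round(4))
E
```

```text
F [-0.43  0.45  0.3 ] gap 0.018208295835440768
9.625
F [-0.01  1.04  0.14] gap 0.017932714495994987
15.8 [ 0.63518685 -0.06664044  0.12918809]
[283.7 208. ] 101 [ 0.6824 -0.0014  0.013 ] tray [-0.007   0.0481]
[199.8 222.7] 90 [ 0.5152 -0.1547  0.013 ] tray [-0.1561 -0.1228]
[270.  223.8] 138 [ 0.6752 -0.0653  0.013 ] tray [-0.007  -0.0161]
```

View pics/s1.png

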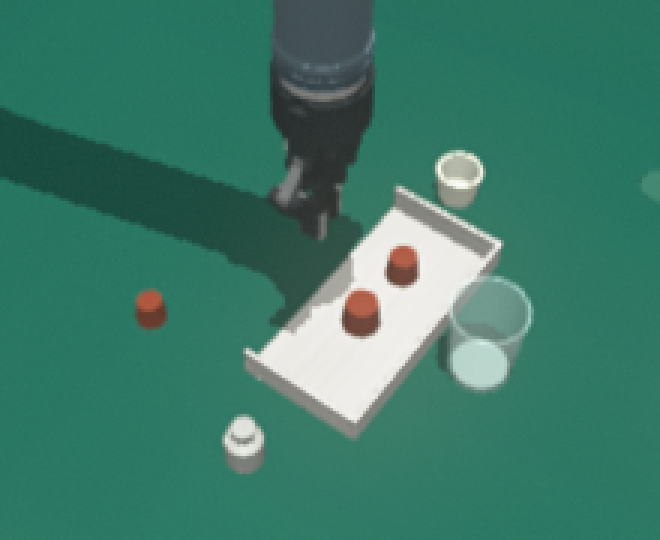

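Medium (403,265) and large (360,312 in the crop) stand upright well inside the tray. The small one is untouched outside, so I'll push it in two legs.

```bash
python3 - <<'E'
from h import *
def show(cam):
    p,L=red(cam); o=[]
    for c,n in L:
        w=world(cam,[c],.013)[0]
        if .45<w[0]<.8 and -.25<w[1]<.15: o.append(wt(w)); print(cam,n,"tray",wt(w).round(4))
    return p,o
push([.5155,-.153],tw([-.085,-.070]),.014,gap=.018)
_,o=show("scene")
s=min((q for q in o if q[1]<-.04),key=lambda q:np.linalg.norm(q-[-.085,-.07]),default=None)
print(s)
if s is not None and np.linalg.norm(s-[-.085,-.07])<.012:
    push(tw(s),tw([-.005,-.072]),.014)
p=ctrl.read_eef_pos(); ctrl.move_ptp([.45,-.3,.25],pose([0,0],-.3,0)[1])
print(ctrl.read_time_s())
for c in("scene","top"):
    p,_=show(c); v=p[120:300,150:370] if c=="scene" else p[110:250,200:360]
    cv2.imwrite(f"pics/f_{c}.png",v[:,:,::-1].repeat(3,0).repeat(3,1))
E
```

```text
F [-0.37 -0.69 -0.07] gap 0.018371402178263926
scene 38 tray [-0.1708  0.1142]
scene 97 tray [-0.0071  0.0487]
scene 137 tray [-0.0071 -0.0162]
scene 89 tray [-0.086  -0.0738]
[-0.08598948 -0.07377283]
F [-0.46 -0.57 -0.23] gap 0.01807506259055319
26.3583
scene 38 tray [-0.1708  0.1142]
scene 98 tray [-0.0069  0.0486]
scene 138 tray [-0.007  -0.0161]
scene 76 tray [-0.0064 -0.0745]
top 62 tray [-0.0065  0.0504]
top 82 tray [-0.0056 -0.014 ]
top 44 tray [-0.0067 -0.0704]
top 19 tray [-0.1638  0.1015]
```

View pics/f_scene.png

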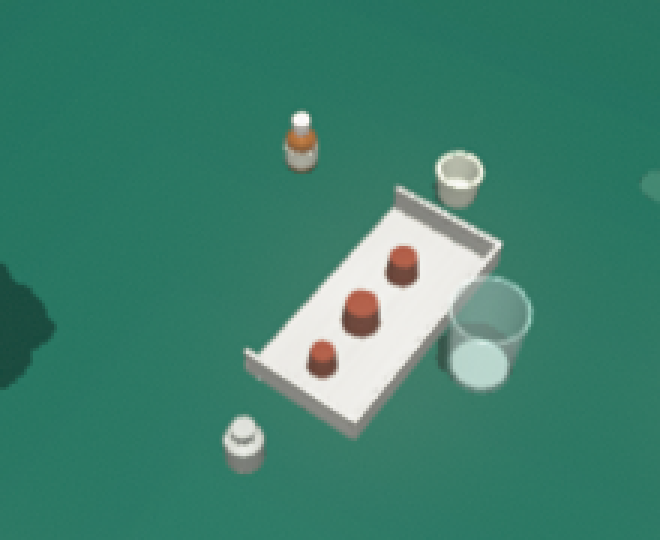

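View pics/f_top.png

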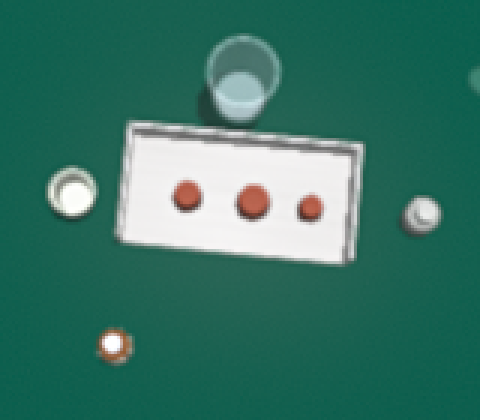

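All three stoppers stand well inside the tray in both views: top crop (187,196), (253,202) and (310,208). The bottle, weight, crucible and beaker have not moved.

```bash
python3 -c "
from bench import ctrl
print(ctrl.sign_off(), ctrl.read_time_s())"
```

```text
the job is handed in; nothing more can be done
the job is handed in; nothing more can be done
```

All three stoppers were slid upright and fully into the tray by about 26 s. The bottle, weight, crucible and beaker are where they were, the arm stayed well clear of the gas jars (not re-checked), and the job is handed in.

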